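Free the jammed press bar with mallet taps

ROBOT

A 7-joint arm with a two-finger parallel gripper is mounted at the origin on the work surface. World frame = base frame: x ahead of the robot, y to its left, z up, the work surface at z = 0. Lengths are in m, angles in rad, forces in N, time in s.
With the tool pointing down it reaches from about 0.425 to 1.025 m from the base axis. Payload 9.4 kg.
Tool frame: the origin (TCP) lies between the finger pads; the fingertips stand 8 mm ahead of it and the grasp point (between the pads) lies 11 mm behind it (env.tip_reach is the distance from the TCP to the fingertips, in m); y points along the fingers, z is the direction in which the jaws open and shut, and the axes are right-handed (so a half turn about y gives the same grasp; the last joint's range is limited). The gripper opens to 93 mm and grips with 3 to 60 N. Pads are 15 mm wide; open, the fingers measure 128 mm over their backs; the gripper's body (75 mm by 188 mm) begins 65 mm behind the grasp point.
Start: joints at [1.137, 0.599, -0.003, 1.599, 0.002, 0.943, -0.08], TCP at [0.253, -0.679, 0.192] pointing down, gripper open.
Joint ranges: [-2.57, 2.57], [-0.35, 1.97], [-1.29, 1.29], [0.11, 2.56], [-1.05, 4.19], [0.11, 1.86], [-2.63, 2.63]. Speed limits (rad/s): [2.22, 2.22, 3.01, 3.01, 3.14, 3.14, 3.14].

INTERFACE

Orientations are given as [roll, pitch, yaw] about the fixed x, y, z axes, in that order (R = Rz(yaw) Ry(pitch) Rx(roll)).
In Python, from rig import env gives the robot as it stands.
- The arm moves only by the tool send_rows, never from a script. Its argument "series" is a list of rows, each a list of 4 numbers: the shift along the world's x, y, z in mm, then the turn about the world's z in degrees. A call has 1 to 5 rows; each row shifts and turns the commanded pose from where the row before left it; what a row does not reach is not made up. A row lasts 1/8 s, in which the tool goes at most 62.5 mm and 10.7 degrees, less where a joint would pass 70% of its speed; a pose out of reach is approached as far as the arm can. A call is refused whole if a number of a shift passes 62.5 or a number of a turn 10.7, either way. A call with a gripper value outside its range is refused whole. "jaw" is the finger opening in mm, from 0 to 93, set as the call begins (left out, the last holds). The fingers move at their own pace and stop on an object; "newtons" is the grip in N (left out, the last holds). Time passes only in rows, so rows that do not move let the fingers close. It gives the time, the measured TCP pose, the force and the opening at its end, in the units of the state.
- env.state(): the state, without advancing time (a new reading comes with each control period).
- env.capture(name): name is "scene" or "top"; returns a dict with "image" (400x640x3 uint8, blue, green, red), "fov_y" (degrees; the focal length in pixels is half the picture's height over the tangent of half this angle, whatever the lens; pixels are square), "cx", "cy" (the principal point, pixels), "D" ([k1, k2, p1, p2, k3] as OpenCV has them; the pictures are not rectified), "rvec" (rotation vector, rad) and "tvec" (3), from world to camera coordinates, as OpenCV has them. Camera axes: x right, y down, z forward; pixel columns grow to the right and rows downward; lengths in m; the calibration is good to about 2 mm. A picture is of the moment at which its call begins. There is no depth.
- env.close_job(): hands the job in, once; it reports no verdict.
Trained networks look in a picture, given as the dict that the camera call returned (one of the last four; its "shot" number tells which), for a name from the list of things; names that differ only in an ending like _2 or _b are one class to them, and where a whole thing is asked for, a point or a joint stands for the part that bears it (a point fixed in the world has none). Each returns a list of dicts, best first, with "conf" (0 to 1); they miss things now and then, are a little off and sometimes report something else, mostly with a low value. They report only what shows in the picture. A call takes as long as a camera call. They do not tell look-alikes from the thing itself.
- env.boxes_of(picture, target): "box" ([left, top, right, bottom] in pixels, round what is visible of it).
- env.outline_of(picture, target): "pixels" (400x640 bool, what is visible of it) and "box" ([left, top, right, bottom] in pixels, round what is visible of it).
- env.place_of(picture, target): "pixel" ([column, row] in pixels: a listed point, or the origin of a listed thing).
The state is a dict: "clock": time; "joint_positions": joint angles; "qvel": joint speeds; "joint_torque": joint torques, N m; "position": TCP position; "orientation": TCP orientation; "force": force on the tool from outside, world axes, zero at the start; "ft_torque": the same for the moment, N m; "finger_gap": finger opening in m.
Only numpy, scipy, OpenCV 4.12 (cv2) and the standard library are available. Lean on these libraries where they do the work, as an engineer would, in place of code of your own. Each camera call takes 0.05 s, during which the arm holds its last target.

TASK

The wooden bar has jammed on the steel column of the small press. Pick up the turned wooden mallet by its handle and, with the mallet only, tap down on the bar's two ends by turns, always the end that stands higher and about a centimetre at a time so that the bar never cocks much further, until it lies flat on the base. Then stand the mallet upright on the bench again, clear of the press.

Things in the scene. Friction and masses are not known exactly. Their poses are not given: they have to be found in the camera images.
- mallet: Turned wooden mallet, 139 mm tall, 0.28 kg, standing on its barrel head: flat face 52 mm across on the bench, 60 at the widest, head 52 mm tall; above it a round handle 25 mm thick (55 to 131 mm up), small knob on top. Origin: centre of the flat face it stands and taps with; z runs up the handle. The spindle (92 mm) and tin (85 mm) nearby are shorter.
- bar: Pale wooden bar, 220 mm long (y), 46 wide (x), 20 thick (z), round an upright steel column with a 52 mm cap (top 108 mm above the bench). Origin: centre of its underside, on the column axis. It slides down the column and cocks about its x axis; starts 20 to 28 mm too high, up to 4 degrees crooked. Home: flat on the dark base (90 x 240 mm, top 35 mm above the bench).
- end_a (a point): Tapping point on top of the bar, on its centre line, 75 mm from the column axis on the +y side (the bar ends 35 mm further out); 55 mm above the bench when home. Stiff: about 6 N starts it, 8 to 15 N drives this end down slowly while the other end stays about where it is; it stays where it is left.
- end_b (a point): The same tapping point on the bar's -y side, 75 mm from the column axis; 55 mm above the bench when home.
Things that resemble listed ones, but are neither listed nor needed, are in the scene too. What is shaped like the mallet but green is not meant.

How it is judged:
On the way:
1. the mallet taps the bar (contact force between mallet and bar above 2 N), for 0.02 s.
At the end, for the whole second after the job is handed in: The bar lies on its base: both tapping points within 6 mm of their home height of 55 mm. The mallet stands on the bench at rest on its flat face (within 10 degrees of upright), its centre more than 110 mm from the column (height (world z) of each of end_a, end_b below 0.061 m and angle between mallet's own z axis and vertical below 0.17 rad and height (world z) of mallet below 0.008 m and horizontal distance between mallet and bar above 0.11 m and linear speed of mallet below 0.02 m/s); the robot touches nothing.
It fails at once if the bar cocks more than 8 degrees from level (angle between bar's own z axis and vertical above 0.14 rad).
It fails at once if the robot itself pushes the bar (contact force between any of the fingers, the arm and bar above 1 N).
It also fails if it takes over 51 s, if anything falls off the work surface, if the arm or the gripper's body presses on something with over 40 N, if the wrist force passes 120 N, or if a joint passes its speed limit or range.

## Working session

There is one attempt and no reset: what is moved stays moved. The work goes in short steps, Python scripts to look and compute and a tool call to move; the robot and the scene stay as the last step left them, time stands still between calls to the robot, and variables do not carry over. Pictures are saved under pics/ and viewed, and the job is handed in when it is done.

Besides the shell and the picture viewer there is one more tool, called in YAML: its name, and indented under it one key for each argument. send_rows: Moves the arm, as the interface text tells. Its arguments: {"type":"object","properties":{"series":{"type":"array","items":{"type":"array","items":{"type":"number"}}},"jaw":{"type":"number"},"newtons":{"type":"number"}},"required":["series"]}

```bash
ls; mkdir -p pics
cat > h.py <<'E'
import numpy as np, cv2
from rig import env
def K(p):
    h=p["image"].shape[0]; f=h/2/np.tan(np.radians(p["fov_y"])/2)
    return np.array([[f,0,p["cx"]],[0,f,p["cy"]],[0,0,1]])
def ray(p,px):
    u=cv2.undistortPoints(np.array([[px]],float),K(p),np.array(p["D"],float))[0,0]
    R=cv2.Rodrigues(np.array(p["rvec"],float))[0]; t=np.array(p["tvec"],float).ravel()
    return -R.T@t, R.T@np.array([u[0],u[1],1])
def atz(p,px,z):
    c,d=ray(p,px); return c+d*(z-c[2])/d[2]
def proj(p,X):
    return cv2.projectPoints(np.array(X,float).reshape(-1,3),np.array(p["rvec"],float),np.array(p["tvec"],float),K(p),np.array(p["D"],float))[0].reshape(-1,2)
def tri(a,pa,b,pb):
    c1,d1=ray(a,pa); c2,d2=ray(b,pb); d1/=np.linalg.norm(d1); d2/=np.linalg.norm(d2)
    s=np.linalg.lstsq(np.c_[d1,-d2],c2-c1,rcond=None)[0]
    x=c1+s[0]*d1;y=c2+s[1]*d2
    return (x+y)/2,np.linalg.norm(x-y)
E
python3 - <<'E'
from h import *
P={}
for n in("scene","top"):
    p=env.capture(n);P[n]=p;cv2.imwrite(f"pics/{n}0.png",p["image"])
    print(n,p["fov_y"],ray(p,(320,200)))
    for t in("mallet","bar","end_a","end_b"):
        print(t,[(np.round(d["pixel"],1).tolist(),round(d["conf"],2)) for d in env.place_of(p,t)],[(np.round(d["box"]).tolist(),round(d["conf"],2)) for d in env.boxes_of(p,t)])
print(env.state())
E
```

```text
pics
scene 47.846280814174 (array([ 0.91537183, -0.31895154,  0.87748784]), array([-0.42864878,  0.30997936, -0.8486708 ]))
mallet [([409.0, 143.2], 0.77), ([369.3, 123.1], 0.65)] [([396.0, 102.0, 422.0, 151.0], 0.84), ([359.0, 80.0, 381.0, 131.0], 0.65)]
bar [([337.7, 209.5], 0.73)] [([285.0, 189.0, 391.0, 234.0], 0.83)]
end_a [([371.2, 202.9], 0.94), ([300.3, 218.9], 0.77)] [([284.0, 187.0, 390.0, 236.0], 0.93)]
end_b [([371.2, 202.9], 0.94), ([300.3, 218.9], 0.77)] [([284.0, 187.0, 390.0, 236.0], 0.93)]
top 48.613512717779564 (array([ 0.37750594, -0.02859942,  0.95457861]), array([ 0.12517833, -0.00421664, -0.99244075]))
mallet [([185.4, 220.5], 0.93), ([189.2, 268.8], 0.55)] [([160.0, 254.0, 202.0, 283.0], 0.8)]
bar [([343.8, 181.9], 0.64), ([308.6, 169.5], 0.61)] [([257.0, 141.0, 362.0, 199.0], 0.78)]
end_a [([275.1, 158.5], 0.8), ([343.0, 181.7], 0.62)] [([254.0, 143.0, 364.0, 199.0], 0.75)]
end_b [([275.1, 158.5], 0.8), ([343.0, 181.7], 0.62)] [([254.0, 143.0, 364.0, 199.0], 0.75)]
{'clock': 0.9, 'joint_positions': array([ 1.13730403,  0.5992528 , -0.00253917,  1.59936571,  0.00176623,
        0.9428923 , -0.0797403 ]), 'qvel': array([ 1.03134968e-03, -1.33666879e-03,  6.56537009e-04,  9.31807218e-04,
       -1.47257956e-03, -2.31057049e-04, -1.99585975e-05]), 'joint_torque': array([-2.76490582e-04, -7.64799356e+01,  1.49612546e+00, -2.52707380e+01,
       -5.24395856e-02,  1.05508804e-02, -1.42496127e-06]), 'position': array([ 0.25325688, -0.67935523,  0.19236355]), 'orientation': array([-1.57071272e+00,  9.41977739e-06, -2.78470647e+00]), 'force': array([-0.38010226, -0.04755758, -0.10877333]), 'ft_torque': array([0.03774886, 0.05320756, 0.01237498]), 'finger_gap': 0.09310827460211465}
```

View pictures.

View pics/scene0.png

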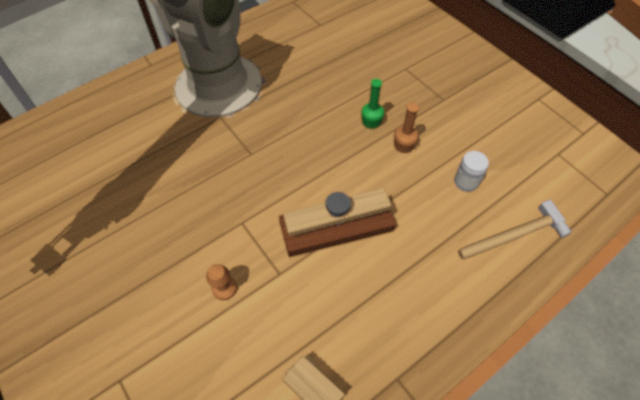

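View pics/top0.png

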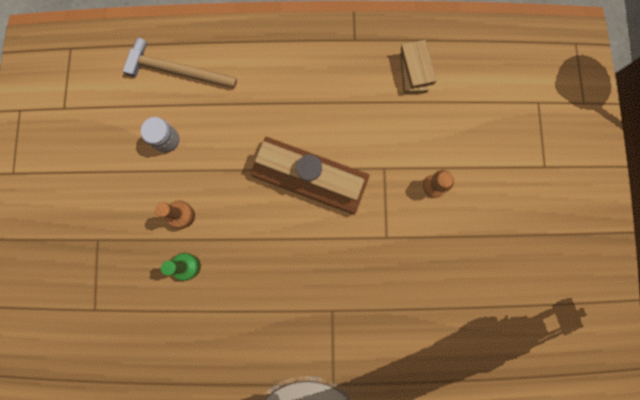

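Scene picture: brown mallet at (407,128), green look-alike at (372,105), bar and press at (338,210). Top picture: brown mallet base at about (182,215) and knob (160,209), press at (310,172). Next I triangulate.

Run:
```python
from h import *
import pickle
P={n:env.capture(n) for n in("scene","top")}
pickle.dump(P,open("p0.pkl","wb"))
s,t=P["scene"],P["top"]
print("mallet",tri(s,(409,143.2),t,(185.4,220.5)),atz(s,(409,143.2),0),atz(t,(185.4,220.5),0))
print("knob",tri(s,(412,107),t,(162,210)))
L=tri(s,(371.2,202.9),t,(275.1,158.5));R=tri(s,(300.3,218.9),t,(343,181.7));print("L",L,"R",R, np.linalg.norm(L[0]-R[0]))
d=L[0]-R[0];print(np.degrees(np.arctan2(d[1],d[0])), np.degrees(np.arctan2(d[2],np.hypot(*d[:2]))))
print("cap",tri(s,(339,202),t,(309,166)))
for n,m in P.items():
    for th,sc in (("c",None),):
        im=m["image"]; y0,y1,x0,x1=((160,260,260,420) if n=="scene" else (120,220,240,400))
        cv2.imwrite(f"pics/{n}_z.png",cv2.resize(im[y0:y1,x0:x1],None,fx=5,fy=5,interpolation=cv2.INTER_CUBIC))
```

```text
mallet (array([ 0.46293587,  0.27342577, -0.00774898]), np.float64(0.022611338512911347)) [0.47107352 0.27946366 0.        ] [0.45617214 0.26098156 0.        ]
knob (array([0.46527347, 0.26609647, 0.13300511]), np.float64(0.0004210569384716577))
L (array([0.57646353, 0.05896937, 0.06707568]), np.float64(0.0006713111635989454)) R (array([ 0.5236171 , -0.08206238,  0.07423837]), np.float64(0.006558125242850595)) 0.1507779958496795
69.4583748192605 -2.722853055498222
cap (array([ 0.55218044, -0.01059951,  0.10652479]), np.float64(0.002173849194421096))
```

Run:
```python
import pickle,cv2
P=pickle.load(open("p0.pkl","rb"))
a=cv2.resize(P["scene"]["image"][70:170,340:500],None,fx=5,fy=5,interpolation=cv2.INTER_CUBIC)
b=cv2.resize(P["top"]["image"][180:300,120:280],None,fx=5,fy=5,interpolation=cv2.INTER_CUBIC)
cv2.imwrite("pics/m_s.png",a);cv2.imwrite("pics/m_t.png",b)
```

```text
(no output)
```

View pics/scene_z.png

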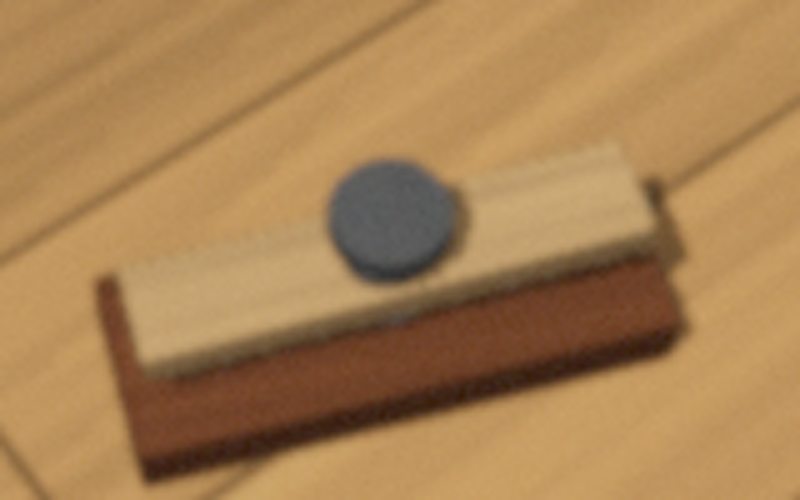

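View pics/top_z.png

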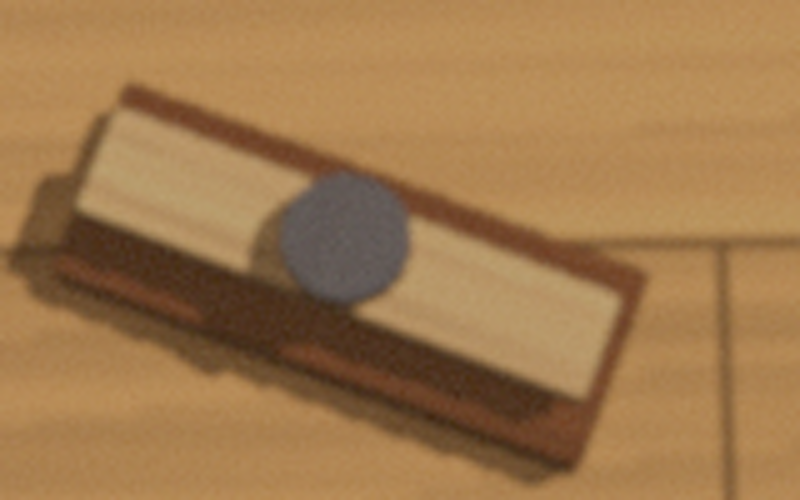

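View pics/m_t.png

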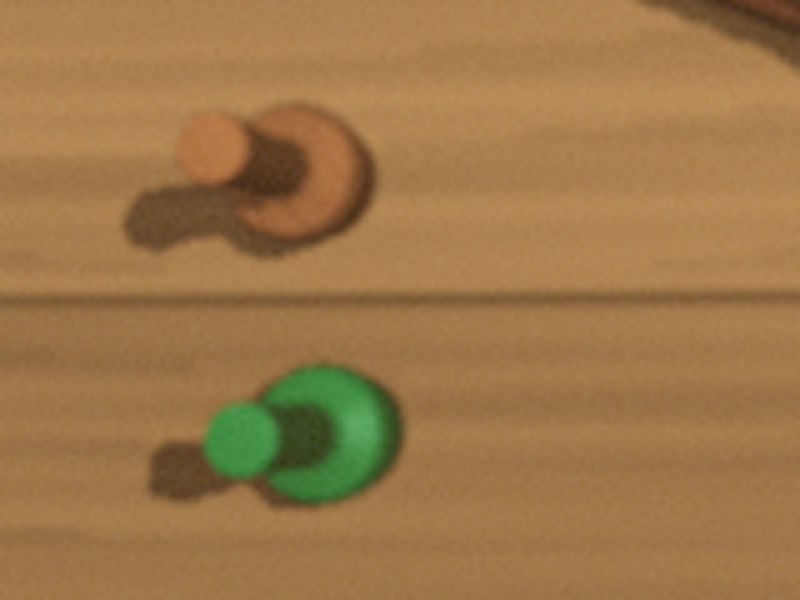

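View pics/m_s.png

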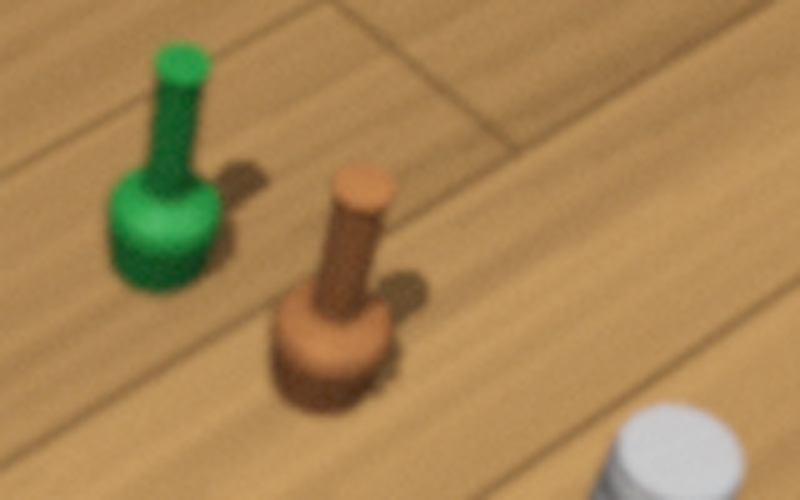

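Scene zoom: the bar's top corners are at about (284,213), (290,232), (384,189) and (392,208) full-frame. The brown knob is at (412.6,108). Top zoom: the brown knob is at (162.6,209.6), with green next to it on the −x side. I'll fit the bar pose to its corners.

```bash
cat >> h.py <<'E'
from scipy.optimize import least_squares
from scipy.spatial.transform import Rotation as Ro
def barpts(x,loc):
    R=(Ro.from_euler("z",x[3])*Ro.from_euler("x",x[4])).as_matrix()
    return np.array(loc)@R.T+x[:3]
TOPC=np.array([[-.023,-.11,.02],[.023,-.11,.02],[-.023,.11,.02],[.023,.11,.02]])
def ends(x): return barpts(x,[[0,.075,.02],[0,-.075,.02]])
E
python3 - <<'E'
from h import *
import pickle
P=pickle.load(open("p0.pkl","rb"));s,t=P["scene"],P["top"]
sc=np.array([[118,265],[150,360],[620,145],[658,238]])/5+[260,160]
tc=np.array([[585,398],[622,292],[80,208],[127,105]])/5+[240,120]
capS=np.array([393,212])/5+[260,160]; capT=np.array([345,237])/5+[240,120]
def f(x):
    w=barpts(x,TOPC); cap=[x[0],x[1],.108]
    return np.r_[(proj(s,w)-sc).ravel(),(proj(t,w)-tc).ravel(),(proj(s,cap)-capS).ravel(),(proj(t,cap)-capT).ravel()]
r=least_squares(f,[.55,-.01,.055,-.35,-.05]);print(r.x,np.degrees(r.x[3:]),np.round(r.fun,1));print(ends(r.x))
for p,k in((s,(412.6,108)),(t,(162.6,209.6))): print(atz(p,k,.139))
print(atz(t,(180.4,214),.03))
print("green",atz(t,(168.5,267.6),.139))
E
```

```text
[ 0.55092507 -0.01162408  0.05306112 -0.37528713 -0.00175201] [-21.50236886  -0.10038275] [-0.6  0.2 -2.   0.2 -0.3  0.8 -0.6 -0.  -0.6 -0.3 -0.2 -0.2 -1.  -0.4
 -2.  -0.3 -0.9 -0.9  0.  -1.2]
[[ 0.57842835  0.05818859  0.07292969]
 [ 0.52344748 -0.08137156  0.07319249]]
[0.47187586 0.26015331 0.139     ]
[0.46548525 0.26301547 0.139     ]
[0.46755372 0.26306617 0.03      ]
green [0.35800586 0.24830193 0.139     ]
```

send_rows:
  series:
    - [45,55,0,0]
    - [45,55,0,0]
    - [45,55,0,0]
    - [45,55,0,0]
    - [45,55,0,0]
  jaw: 60

```text
clock: 1.62
position: [0.4523, -0.4359, 0.1926]
orientation: [-1.57, 0.0, -2.785]
force: [0.8, -0.2, -0.5]
finger_gap: 0.0599
```

send_rows:
  series:
    - [10,60,0,0]
    - [10,60,0,0]
    - [10,60,0,0]
    - [10,60,0,0]
    - [5,60,0,0]

```text
clock: 2.25
position: [0.4967, -0.1355, 0.1926]
orientation: [-1.57, 0.001, -2.785]
force: [-0.3, 0.5, 0.1]
finger_gap: 0.0602
```

send_rows:
  series:
    - [-5,60,0,0]
    - [-10,60,0,0]
    - [-10,60,0,0]
    - [-10,60,0,0]
    - [0,0,0,0]

```text
clock: 2.88
position: [0.4605, 0.1074, 0.1926]
orientation: [-1.572, 0.001, -2.777]
force: [0.3, -0.5, 0.1]
finger_gap: 0.0598
```

send_rows:
  series:
    - [2,50,0,0]
    - [2,50,0,0]
    - [2,50,0,0]
    - [0,0,0,0]
    - [0,0,0,0]

```text
clock: 3.5
position: [0.4673, 0.251, 0.1921]
orientation: [-1.57, -0.001, -2.786]
force: [-0.8, -1.3, 0.2]
finger_gap: 0.0599
```

send_rows:
  series:
    - [0,11,-20,0]
    - [0,0,0,0]
    - [0,0,0,0]

```text
clock: 3.88
position: [0.4675, 0.2621, 0.1727]
orientation: [-1.57, -0.0, -2.786]
force: [1.1, 0.2, 0.8]
finger_gap: 0.0598
```

Run:
```python
from h import *
st=env.state();print(st["position"])
o=[]
for n in("scene","top"):
    p=env.capture(n); im=p["image"].copy()
    u=proj(p,[[.467,.262,.139],[.467,.262,0]])
    print(n,u, proj(p,st["position"]))
    c=u.mean(0).astype(int);x0,y0=max(c[0]-55,0),max(c[1]-55,0)
    o.append(cv2.resize(im[y0:y0+110,x0:x0+110],(400,400),interpolation=cv2.INTER_CUBIC)); print(x0,y0)
cv2.imwrite("pics/pre.png",np.hstack(o))
```

```text
[0.4674877  0.26206301 0.172728  ]
scene [[411.71169308 106.35138066]
 [402.74719305 145.42967749]] [[414.35364908  95.63505112]]
352 70
top [[163.15848941 208.79102176]
 [185.08574812 215.54770012]] [[156.70376024 206.53239706]]
119 157
```

View pics/pre.png

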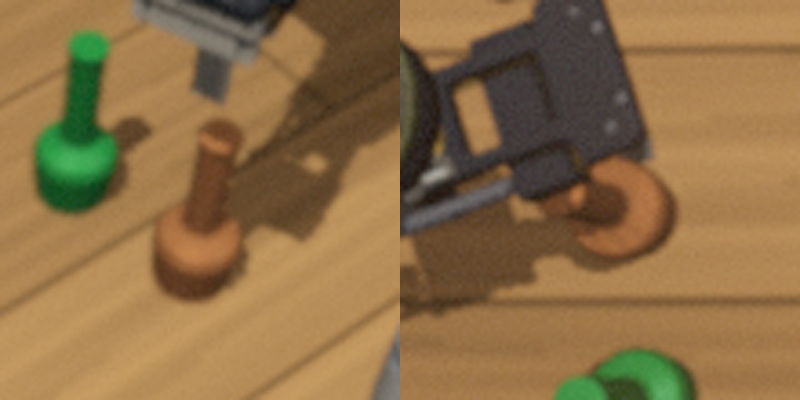

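Run:
```python
from h import *
p=env.capture("top"); cv2.imwrite("pics/t2.png",cv2.resize(p["image"][120:320,0:260],None,fx=3,fy=3))
p=env.capture("scene"); cv2.imwrite("pics/s2.png",cv2.resize(p["image"][0:190,300:560],None,fx=3,fy=3))
```

```text
(no output)
```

View pics/t2.png

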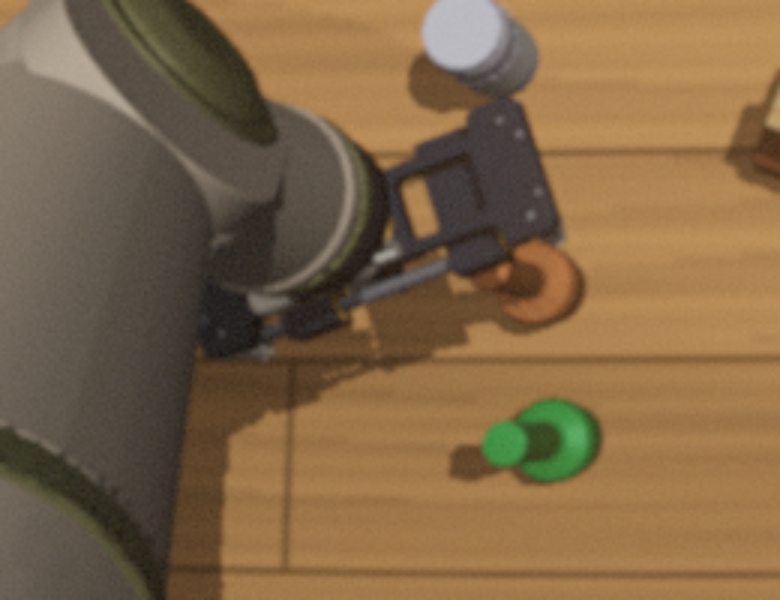

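View pics/s2.png

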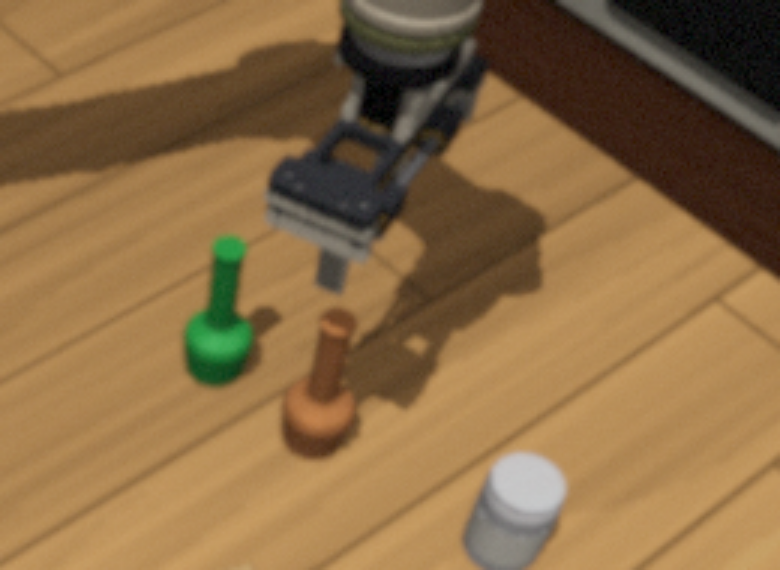

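The near finger is in front of the handle with the far one hidden behind it, so the hand is centred over the brown mallet. Descending.

send_rows:
  series:
    - [0,0,-30,0]
    - [0,0,-30,0]
    - [0,0,-28,0]
    - [0,0,0,0]
    - [0,0,0,0]

```text
clock: 4.7
position: [0.4676, 0.2637, 0.0852]
orientation: [-1.571, 0.001, -2.785]
force: [0.8, -0.2, 0.2]
finger_gap: 0.0599
```

send_rows:
  series:
    - [0,0,0,0]
    - [0,0,0,0]
    - [0,0,0,0]
    - [0,0,0,0]
  jaw: 10
  newtons: 50

```text
clock: 5.2
position: [0.4672, 0.2637, 0.0846]
orientation: [-1.571, 0.0, -2.785]
force: [-0.2, 0.1, 2.3]
finger_gap: 0.0272
```

send_rows:
  series:
    - [0,0,10,0]
    - [0,0,30,0]
    - [0,0,40,0]
    - [0,0,45,0]
    - [0,0,0,0]

```text
clock: 5.82
position: [0.4685, 0.2644, 0.2127]
orientation: [-1.572, 0.006, -2.785]
force: [-0.1, -0.3, -2.4]
finger_gap: 0.0275
```

Run:
```python
from h import *
print(env.state()["position"],env.state()["force"],env.state()["finger_gap"])
p=env.capture("top"); a=cv2.resize(p["image"][120:320,60:260],(400,400))
p=env.capture("scene"); b=cv2.resize(p["image"][0:190,330:520],(400,400))
cv2.imwrite("pics/l.png",np.hstack([a,b]))
```

```text
[0.46849276 0.26435419 0.21268634] [-0.11556781 -0.33364234 -2.44534727] 0.027509014499571
```

View pics/l.png

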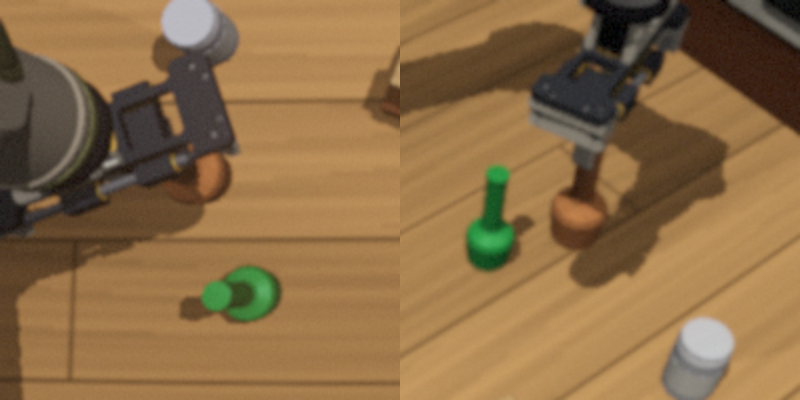

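send_rows:
  series:
    - [26,-49,0,0]
    - [26,-49,0,0]
    - [26,-49,0,0]
    - [26,-49,0,0]
    - [0,0,0,0]

```text
clock: 6.55
position: [0.5717, 0.062, 0.2072]
orientation: [-1.569, -0.003, -2.792]
force: [0.6, 0.6, -3.4]
finger_gap: 0.0271
```

send_rows:
  series:
    - [6,-4,-20,0]
    - [0,0,-15,0]
    - [0,0,0,0]
    - [0,0,0,0]

```text
clock: 7.05
position: [0.5768, 0.0642, 0.1743]
orientation: [-1.571, -0.0, -2.784]
force: [0.2, 0.3, -3.0]
finger_gap: 0.0274
```

Run:
```python
from h import *
print(env.state()["position"],env.state()["force"],env.state()["finger_gap"])
p=env.capture("top"); a=cv2.resize(p["image"][100:240,220:400],(400,311))
p=env.capture("scene"); b=cv2.resize(p["image"][120:260,250:430],(400,311))
cv2.imwrite("pics/a1.png",np.hstack([a,b]))
```

```text
[0.57682716 0.06416098 0.17430876] [ 0.17032232  0.31420599 -2.97359209] 0.027396887133202784
```

View pics/a1.png

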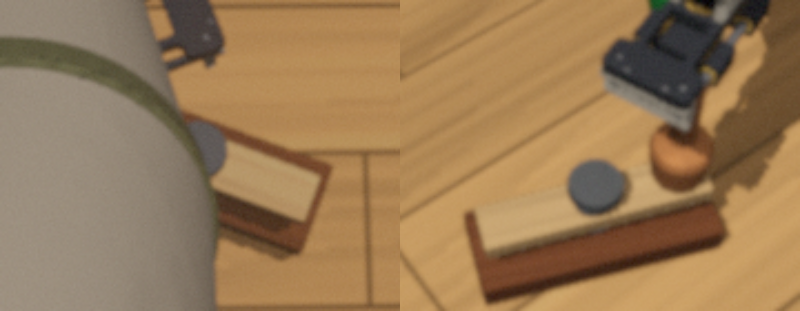

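send_rows:
  series:
    - [0,-4,-3,0]
    - [0,0,-3,0]
    - [0,0,-2,0]
    - [0,0,0,0]

```text
clock: 7.65
position: [0.5772, 0.0595, 0.1664]
orientation: [-1.571, 0.0, -2.785]
force: [-0.3, -0.6, -0.8]
finger_gap: 0.0277
```

send_rows:
  series:
    - [0,0,-2,0]
    - [0,0,-2,0]
    - [0,0,0,0]

```text
clock: 8.02
position: [0.577, 0.0595, 0.1622]
orientation: [-1.571, -0.0, -2.785]
force: [-0.9, -1.1, -0.4]
finger_gap: 0.0276
```

send_rows:
  series:
    - [0,0,-2,0]
    - [0,0,0,0]

```text
clock: 8.28
position: [0.577, 0.0595, 0.1602]
orientation: [-1.571, -0.0, -2.785]
force: [0.1, 0.4, -0.2]
finger_gap: 0.0271
```

send_rows:
  series:
    - [0,0,-2,0]
    - [0,0,0,0]

```text
clock: 8.52
position: [0.577, 0.0595, 0.1581]
orientation: [-1.571, -0.0, -2.785]
force: [0.1, -0.9, -0.1]
finger_gap: 0.0272
```

Run:
```python
from h import *
f=[]
p=env.capture("scene"); b=p["image"][80:240,260:440]
cv2.imwrite("pics/a2.png",cv2.resize(b,None,fx=4,fy=4,interpolation=cv2.INTER_CUBIC))
print(env.state()["force"])
```

```text
[-0.42190217 -0.11880736 -0.51217668]
```

View pics/a2.png

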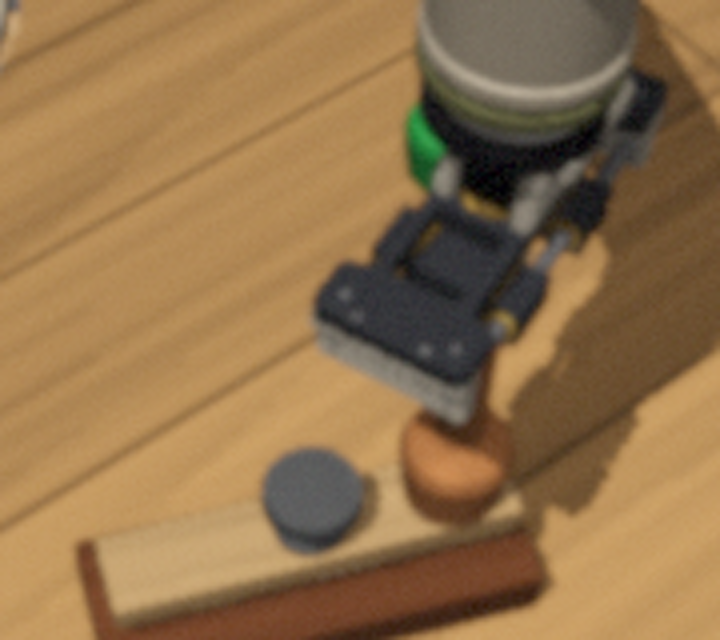

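Run:
```python
from h import *
p=env.capture("scene"); st=env.state(); print(st["force"],st["finger_gap"])
x,y,z=st["position"]
for f in(.07,.073,.078,.082,.086):
    a=np.linspace(0,2*np.pi,60)
    c=lambda r,h:np.c_[x+r*np.cos(a),y+r*np.sin(a),np.full(60,f+h)]
    q=proj(p,np.r_[c(.026,0),c(.03,.027),c(.026,.052)]); print(f,q.min(0),q.max(0))
j=np.array([.349,-.937,0])
print("tip",proj(p,[[x,y,z-.008]+j*.018,[x,y,z-.008]+j*.0125,[x,y,z-.008]+j*.025]))
for d in env.boxes_of(p,"mallet")[:3]: print(d["box"],d["conf"])
```

```text
[0.16573939 0.14085845 0.01347634] 0.027110520745595935
0.07 [358.12678236 178.02582855] [387.32408439 212.92057682]
0.073 [358.22061547 177.18499675] [387.49790937 212.18887307]
0.078 [358.37810763 175.77332164] [387.78966074 210.96044765]
0.082 [358.50510473 174.63462375] [388.02491924 209.96959462]
0.086 [358.63300358 173.4875123 ] [388.26184698 208.9714469 ]
tip [[370.66395091 187.17499491]
 [372.06064096 185.19128968]
 [368.87422696 189.7164742 ]]
```

send_rows:
  series:
    - [0,0,0,0]
    - [0,0,-2,0]
    - [0,0,0,0]
  newtons: 60
  jaw: 0

```text
clock: 9.05
position: [0.577, 0.0595, 0.1562]
orientation: [-1.571, -0.0, -2.785]
force: [-0.4, -0.3, -0.9]
finger_gap: 0.0275
```

Run:
```python
from h import *
p=env.capture("scene"); st=env.state(); print(st["force"],st["ft_torque"],st["finger_gap"])
x,y,z=st["position"]
b=p["image"][130:230,330:420]
cv2.imwrite("pics/a3.png",cv2.resize(b,None,fx=6,fy=6,interpolation=cv2.INTER_CUBIC))
```

```text
[-0.34450159  0.12856613 -0.8160099 ] [0.03313259 0.01714157 0.0287281 ] 0.027216166613501337
```

View pics/a3.png

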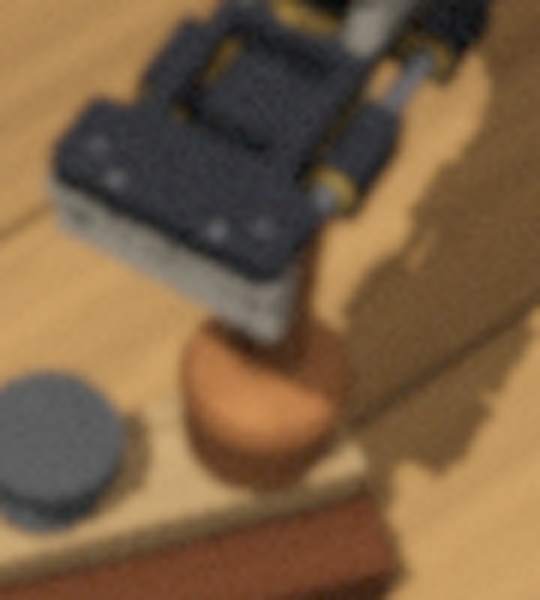

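send_rows:
  series:
    - [0,0,-2,0]
    - [0,0,0,0]

```text
clock: 9.35
position: [0.577, 0.0595, 0.1542]
orientation: [-1.571, -0.0, -2.785]
force: [-0.5, 0.6, -0.8]
finger_gap: 0.0271
```

send_rows:
  series:
    - [0,0,-2,0]
    - [0,0,0,0]

```text
clock: 9.6
position: [0.577, 0.0595, 0.1521]
orientation: [-1.571, -0.0, -2.785]
force: [0.0, -0.3, -0.6]
finger_gap: 0.0272
```

Run:
```python
from h import *
p=env.capture("scene"); st=env.state(); print(st["force"],st["ft_torque"],st["finger_gap"])
b=p["image"][130:230,330:420]
a=cv2.imread("pics/a3.png")
n=cv2.resize(b,None,fx=6,fy=6,interpolation=cv2.INTER_CUBIC)
cv2.imwrite("pics/a4.png",np.hstack([a,n])[:,:][:, :].copy() if 0 else cv2.resize(np.hstack([a,n]),(800,444)))
g=cv2.imread("pics/a2.png")
```

```text
[-1.93060607  0.09945388 -0.40261895] [ 0.03827031  0.10561963 -0.03039278] 0.02701992592502446
```

View pics/a4.png

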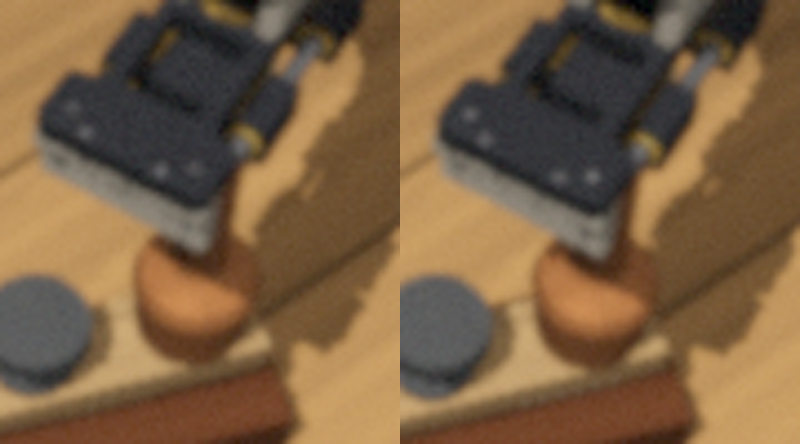

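Run:
```python
from h import *
import pickle
p0=pickle.load(open("p0.pkl","rb"))["scene"]["image"]; p=env.capture("scene"); p1=p["image"]
pickle.dump(p,open("p1.pkl","wb"))
def edge(im,c):
    col=im[195:240,c-1:c+2,1].astype(float).mean(1) # green: bar bright, base dark
    m=70; i=np.where((col[:-1]>m)&(col[1:]<=m))[0]
    return [round(195+k+(col[k]-m)/(col[k]-col[k+1]),1) for k in i]
for c in (290,295,300,305,310,370,374,378,382,386,388): print(c,edge(p0,c),edge(p1,c))
a=np.hstack([p0[170:240,340:410],p1[170:240,340:410]])
cv2.imwrite("pics/cmp.png",cv2.resize(a,None,fx=5.7,fy=5.7,interpolation=cv2.INTER_CUBIC))
```

```text
290 [np.float64(236.8)] []
295 [np.float64(234.5)] [np.float64(236.9)]
300 [np.float64(233.0)] [np.float64(235.5)]
305 [np.float64(231.9)] [np.float64(234.6)]
310 [np.float64(230.2), np.float64(238.8)] [np.float64(233.3)]
370 [np.float64(214.6)] [np.float64(205.7), np.float64(218.4), np.float64(227.5)]
374 [np.float64(213.1)] [np.float64(206.1), np.float64(217.4), np.float64(225.0), np.float64(227.2)]
378 [np.float64(212.2), np.float64(223.5)] [np.float64(205.6), np.float64(216.3), np.float64(226.1)]
382 [np.float64(211.3), np.float64(222.1), np.float64(224.1)] [np.float64(203.5), np.float64(214.7), np.float64(222.8), np.float64(224.4)]
386 [np.float64(209.8), np.float64(222.4)] [np.float64(213.5), np.float64(223.6)]
388 [np.float64(209.8)] [np.float64(212.8), np.float64(223.1)]
```

View pics/cmp.png

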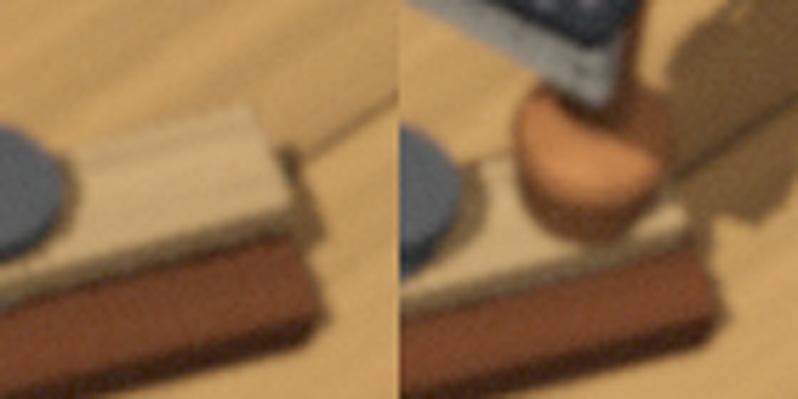

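Run:
```python
import pickle,cv2,numpy as np
p0=pickle.load(open("p0.pkl","rb"))["scene"]["image"]; p1=pickle.load(open("p1.pkl","rb"))["image"]
a=np.vstack([p0[180:260,270:410],p1[180:260,270:410]])
cv2.imwrite("pics/cmp2.png",cv2.resize(a,None,fx=3.7*1.5/1.5,fy=3.7,interpolation=cv2.INTER_CUBIC))
```

```text
(no output)
```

View pics/cmp2.png

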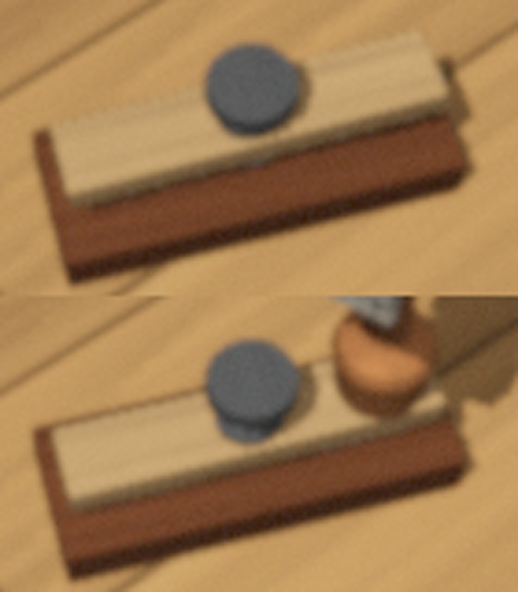

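The bar has moved. The column shows more below the cap, so the mallet drove it down without slipping. I'll lift and measure both ends.

send_rows:
  series:
    - [0,0,20,0]
    - [5,15,25,0]
    - [0,0,10,0]
    - [0,0,0,0]

```text
clock: 10.2
position: [0.582, 0.074, 0.2074]
orientation: [-1.57, 0.0, -2.785]
force: [0.4, -1.0, -3.0]
finger_gap: 0.0273
```

Run:
```python
from h import *
import pickle
p=env.capture("scene"); print(env.state()["position"],env.state()["force"])
pickle.dump(p,open("p2.pkl","wb"))
p1=p["image"]
cv2.imwrite("pics/b1.png",cv2.resize(p1[170:260,265:410],None,fx=5.5,fy=5.5,interpolation=cv2.INTER_CUBIC))
```

```text
[0.58159308 0.07374442 0.2067523 ] [-0.66967667 -0.1539152  -4.55035236]
```

View pics/b1.png

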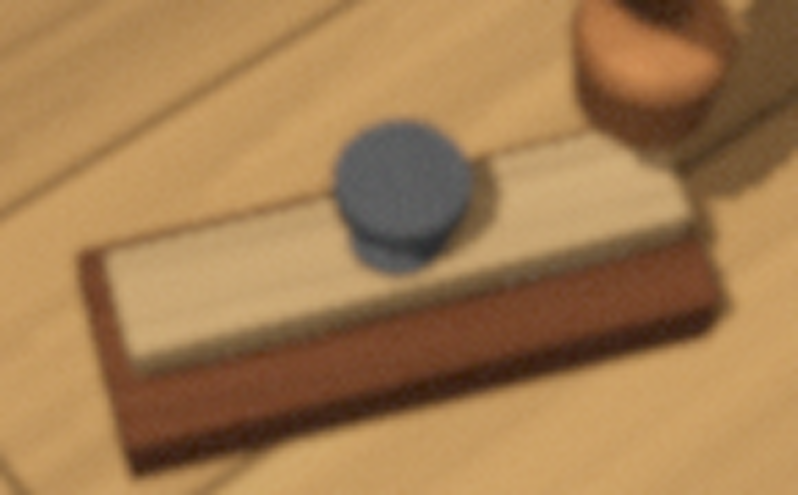

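```bash
cat > fit.py <<'E'
from h import *
import pickle
def fit(ps,base,bar,cap):  # lists of (picidx, local xyz, pixel)
    def f(x):
        X=[x[0],x[1],0,x[2],0]; B=[x[0],x[1],x[3],x[2],x[4]]
        o=[]
        for k,l,q in base:o.append(proj(ps[k],barpts(X,[l]))[0]-q-[x[5+2*k],x[6+2*k]])
        for k,l,q in bar:o.append(proj(ps[k],barpts(B,[l]))[0]-q-[x[5+2*k],x[6+2*k]])
        for k,q in cap:o.append(proj(ps[k],[x[0],x[1],.108])[0]-q-[x[5+2*k],x[6+2*k]])
        return np.r_[np.ravel(o),np.array(x[5:])*0.5]
    r=least_squares(f,[.55,-.01,-.37,.05,0]+[0]*2*len(ps))
    x=r.x; B=[x[0],x[1],x[3],x[2],x[4]]
    return x,np.round(r.fun,1),ends(B)
E
python3 - <<'E'
from fit import *
P0=pickle.load(open("p0.pkl","rb"))
S0=lambda u,v:np.array([u,v])/5+[260,160]
T0=lambda u,v:np.array([u,v])/5+[240,120]
h=.035
r=fit([P0["scene"],P0["top"]],
 [(0,[.045,-.12,h],S0(140,455)),(0,[-.045,-.12,h],S0(98,283)),(0,[.045,.12,h],S0(683,325)),(0,[.045,-.12,0],S0(150,482)),
  (1,[-.045,-.12,h],T0(570,465)),(1,[.045,-.12,h],T0(645,270)),(1,[.045,.12,h],T0(128,85))],
 [(0,TOPC[0],S0(118,265)),(0,TOPC[1],S0(147,362)),(0,TOPC[2],S0(618,145)),(0,TOPC[3],S0(658,238)),
  (1,TOPC[0],T0(585,398)),(1,TOPC[1],T0(622,292)),(1,TOPC[2],T0(78,210)),(1,TOPC[3],T0(127,105))],
 [(0,S0(393,212)),(1,T0(345,237))])
print(*r,sep="\n")
p=pickle.load(open("p2.pkl","rb"));S=lambda u,v:np.array([u,v])/5.5+[265,170]
r=fit([p],[(0,[.045,-.12,h],S(128,438)),(0,[-.045,-.12,h],S(80,252)),(0,[.045,.12,h],S(720,292)),(0,[.045,-.12,0],S(135,475))],
 [(0,TOPC[0],S(105,255)),(0,TOPC[1],S(133,357)),(0,TOPC[3],S(692,218))],[(0,S(403,181))])
print(*r,sep="\n")
E
```

```text
[ 0.55025973 -0.0102267  -0.37384408  0.0540781   0.00432498 -0.55876658
 -0.71677977 -0.7248583  -0.44701874]
[-0.1  0.4 -1.  -1.7  0.9 -0.7 -1.   2.1  1.9  0.8  1.5  0.1 -0.5 -1.8
  0.3  0.3 -0.5 -0.   1.   0.5  0.3 -0.3 -0.4  0.4 -0.   0.5 -0.7 -0.1
 -2.   0.4  0.  -0.7  0.  -0.4 -0.3 -0.4 -0.4 -0.2]
[[ 0.57761764  0.0595119   0.07440228]
 [ 0.52283865 -0.08012635  0.07375354]]
[ 0.54809199 -0.0076195  -0.37264242  0.04078784  0.01516539 -0.07884567
 -1.42689032]
[-0.4  1.1 -1.  -1.4  1.4  0.5 -0.5  1.5  0.2 -0.1  0.1  0.1  0.  -0.
  0.2 -1.9 -0.  -0.7]
[[ 0.57528426  0.06194263  0.0619229 ]
 [ 0.52067887 -0.07774659  0.05964818]]
```

send_rows:
  series:
    - [-12,-40,5,0]
    - [-16,-40,0,0]
    - [-16,-40,0,0]
    - [-16,-35,0,0]
    - [0,0,0,0]

```text
clock: 10.88
position: [0.5196, -0.0843, 0.2113]
orientation: [-1.571, -0.003, -2.79]
force: [0.1, 0.3, -2.7]
finger_gap: 0.0276
```

Run:
```python
from h import *
import pickle
p=env.capture("scene"); print(env.state()["position"],env.state()["force"])
pickle.dump(p,open("p3.pkl","wb"))
p1=p["image"]
cv2.imwrite("pics/b2.png",cv2.resize(p1[150:260,265:410],None,fx=5.2,fy=5.2,interpolation=cv2.INTER_CUBIC))
```

```text
[ 0.52080902 -0.08222227  0.21148878] [-0.42660681  0.21510975 -2.73423959]
```

View pics/b2.png

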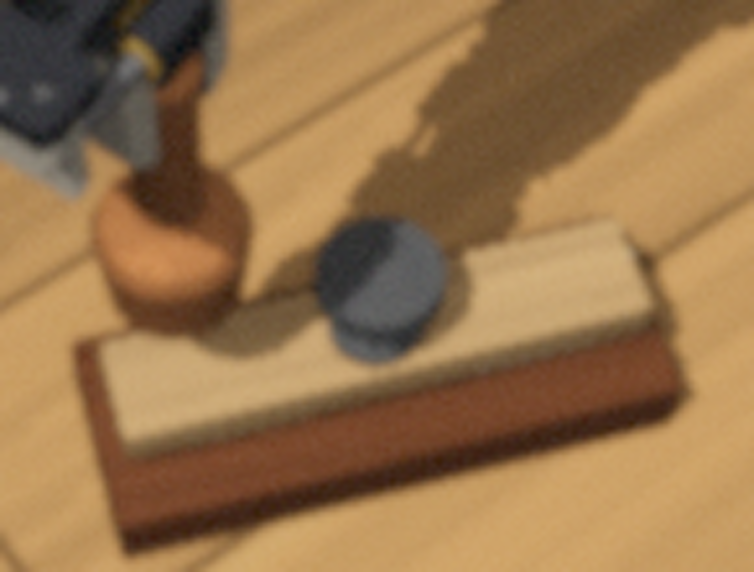

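send_rows:
  series:
    - [1,2,-20,0]
    - [0,0,-20,0]
    - [0,0,0,0]

```text
clock: 11.3
position: [0.5222, -0.0775, 0.1707]
orientation: [-1.573, -0.003, -2.783]
force: [-0.4, -0.7, -2.4]
finger_gap: 0.0271
```

send_rows:
  series:
    - [0,0,-2,0]
    - [0,0,-2,0]
    - [0,0,-2,0]

```text
clock: 11.68
position: [0.5234, -0.0785, 0.1667]
orientation: [-1.57, 0.001, -2.785]
force: [0.5, -0.4, -2.4]
finger_gap: 0.0276
```

send_rows:
  series:
    - [0,0,-2,0]
    - [0,0,-2,0]

```text
clock: 11.92
position: [0.5231, -0.0785, 0.1623]
orientation: [-1.571, 0.0, -2.785]
force: [-0.4, -0.2, -2.7]
finger_gap: 0.0272
```

send_rows:
  series:
    - [0,0,-2,0]
    - [0,0,-2,0]

```text
clock: 12.18
position: [0.5231, -0.0785, 0.1582]
orientation: [-1.571, -0.0, -2.785]
force: [0.3, -0.3, -2.5]
finger_gap: 0.0272
```

send_rows:
  series:
    - [0,0,-2,0]
    - [0,0,-2,0]

```text
clock: 12.42
position: [0.5231, -0.0785, 0.1542]
orientation: [-1.571, -0.0, -2.785]
force: [-0.1, 0.2, -3.4]
finger_gap: 0.0274
```

send_rows:
  series:
    - [0,0,-2,0]
    - [0,0,-2,0]

```text
clock: 12.68
position: [0.5231, -0.0785, 0.1502]
orientation: [-1.571, -0.0, -2.785]
force: [-0.3, -1.2, -1.5]
finger_gap: 0.0273
```

send_rows:
  series:
    - [0,0,-2,0]
    - [0,0,0,0]

```text
clock: 12.92
position: [0.5232, -0.0785, 0.1483]
orientation: [-1.571, 0.0, -2.785]
force: [-1.1, -0.5, -2.3]
finger_gap: 0.0275
```

Run:
```python
from h import *
import pickle
p=env.capture("scene"); print(env.state()["position"],env.state()["force"])
pickle.dump(p,open("p4.pkl","wb"))
p1=p["image"]
cv2.imwrite("pics/b3.png",cv2.resize(p1[150:260,265:410],None,fx=5.2,fy=5.2,interpolation=cv2.INTER_CUBIC))
x,y,z=env.state()["position"]
a=np.linspace(0,2*np.pi,60)
for f in (.06,.064,.068,.072):
    c=lambda r,h:np.c_[x+r*np.cos(a),y+r*np.sin(a),np.full(60,f+h)]
    q=proj(p,np.r_[c(.026,0),c(.03,.027)]);print(f,(q.min(0)-[265,150])*5.2,(q.max(0)-[265,150])*5.2)
```

```text
[ 0.52314339 -0.07853615  0.14831312] [ 0.62699502 -1.20907007 -1.8066753 ]
0.06 [120.20947752 269.87647484] [274.1057883  426.90404309]
0.064 [119.51508515 264.55548949] [273.98596644 422.12744726]
0.068 [118.81564812 259.19545748] [273.86526836 417.31517891]
0.072 [118.11111318 253.79596264] [273.74368473 412.46684807]
```

View pics/b3.png

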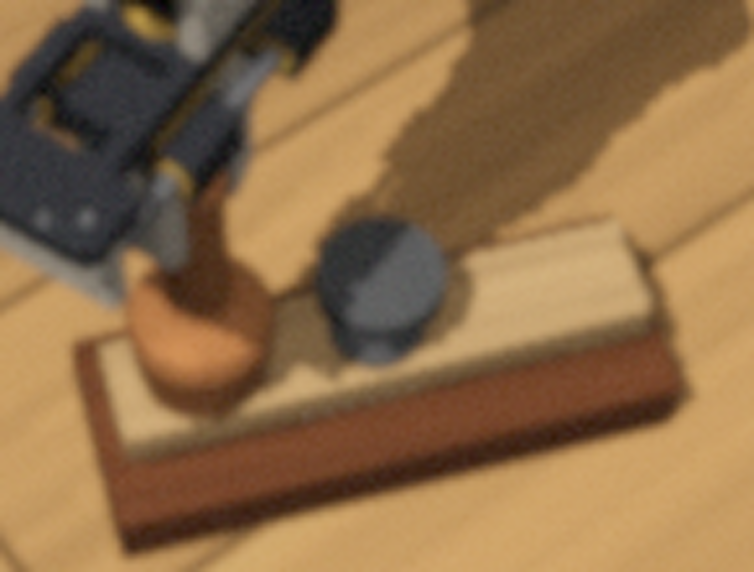

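```bash
cat >> h.py <<'E'
def edge(im,c,m=70):
    col=im[195:240,c-1:c+2,1].astype(float).mean(1)
    i=np.where((col[:-1]>m)&(col[1:]<=m))[0]
    return [round(float(195+k+(col[k]-m)/(col[k]-col[k+1])),2) for k in i]
def edges(im): return {c:edge(im,c) for c in (294,298,302,306,374,378,382,386)}
E
python3 - <<'E'
from h import *
import pickle
for n in(0,1,2,3,4):
    p=pickle.load(open(f"p{n}.pkl","rb")); p=p["scene"] if n==0 else p
    print(n,edges(p["image"]))
# sensitivity: for height offsets z of home bar, row of bottom-front edge at given columns
for dz in (0,.005,.01,.015,.02,.025,.03):
    w=barpts([.5503,-.0102,.035+dz,-.374,0],np.c_[np.full(200,.023),np.linspace(-.11,.11,200),np.zeros(200)])
    q=proj(p,w); print(dz,[round(float(np.interp(c,q[:,0],q[:,1])),2) for c in (298,302,306,378,382)])
E
```

```text
0 {294: [235.0], 298: [233.75], 302: [232.37], 306: [231.57], 374: [213.11], 378: [212.24, 223.46], 382: [211.31, 222.14, 224.06], 386: [209.82, 222.38]}
1 {294: [237.15], 298: [235.82], 302: [235.24], 306: [234.53], 374: [206.11, 217.38, 225.0, 227.17], 378: [205.55, 216.27, 226.08], 382: [203.55, 214.71, 222.75, 224.4], 386: [213.49, 223.6]}
2 {294: [236.9], 298: [236.04], 302: [235.43], 306: [234.62], 374: [217.37, 225.44], 378: [216.32, 222.83], 382: [214.61, 220.33, 224.4], 386: [213.56, 221.75]}
3 {294: [207.78, 237.38], 298: [207.65, 236.1], 302: [206.69, 235.46], 306: [204.84, 234.73], 374: [217.48, 227.5], 378: [216.46, 225.75], 382: [214.79, 224.86], 386: [213.63, 224.0]}
4 {294: [238.5], 298: [200.67, 224.07, 236.57], 302: [224.4, 235.71], 306: [224.04, 234.72], 374: [217.55, 221.4, 227.2], 378: [216.7, 225.6, 227.11], 382: [215.64, 226.18], 386: [214.45, 225.0]}
0 [238.27, 237.3, 236.33, 218.76, 217.78]
0.005 [237.15, 236.18, 235.21, 217.67, 216.69]
0.01 [236.01, 235.05, 234.08, 216.56, 215.59]
0.015 [234.87, 233.9, 232.94, 215.45, 214.47]
0.02 [233.71, 232.75, 231.78, 214.32, 213.35]
0.025 [232.55, 231.58, 230.62, 213.18, 212.21]
0.03 [231.37, 230.41, 229.45, 212.04, 211.07]
```

Edge rows checked against the bar model put the ends at b +21 mm and a +29 mm at the start, and b about +7 mm and a about +11 mm now. End a is higher, so it gets the next tap.

send_rows:
  series:
    - [0,0,30,0]
    - [0,0,32,0]
    - [8,20,2,0]
    - [16,40,0,0]
    - [16,40,0,0]

```text
clock: 13.6
position: [0.5634, 0.0224, 0.2125]
orientation: [-1.571, 0.0, -2.786]
force: [0.3, -0.0, -3.0]
finger_gap: 0.0273
```

send_rows:
  series:
    - [14,38,0,0]
    - [0,0,0,0]
    - [0,0,-20,0]
    - [0,0,-20,0]
    - [0,0,0,0]

```text
clock: 14.22
position: [0.5757, 0.0585, 0.171]
orientation: [-1.571, -0.003, -2.785]
force: [0.1, 0.4, -3.0]
finger_gap: 0.0276
```

send_rows:
  series:
    - [1,1,-9,0]
    - [0,0,-8,0]
    - [0,0,-2,0]
    - [0,0,-2,0]
    - [0,0,-2,0]

```text
clock: 14.85
position: [0.5784, 0.0606, 0.1496]
orientation: [-1.571, 0.001, -2.785]
force: [0.1, -0.0, 2.0]
finger_gap: 0.0273
```

send_rows:
  series:
    - [0,0,-2,0]
    - [0,0,-2,0]

```text
clock: 15.1
position: [0.5784, 0.0606, 0.1456]
orientation: [-1.571, 0.001, -2.785]
force: [-0.5, 0.4, 2.0]
finger_gap: 0.0272
```

Run:
```python
from h import *
import pickle
p=env.capture("scene"); print(env.state()["position"],env.state()["force"])
pickle.dump(p,open("p5.pkl","wb"))
print(edges(p["image"]))
cv2.imwrite("pics/b5.png",cv2.resize(p["image"][150:260,265:410],None,fx=5.2,fy=5.2,interpolation=cv2.INTER_CUBIC))
```

```text
[0.57816651 0.06055902 0.14521707] [-0.05148457  0.47279144 -0.26775991]
{294: [], 298: [], 302: [236.85], 306: [236.6], 374: [207.88, 218.5, 224.6, 226.17], 378: [207.28, 217.91, 224.44], 382: [205.53, 217.07, 222.64, 225.11], 386: [216.15, 221.93, 224.62]}
```

View pics/b5.png

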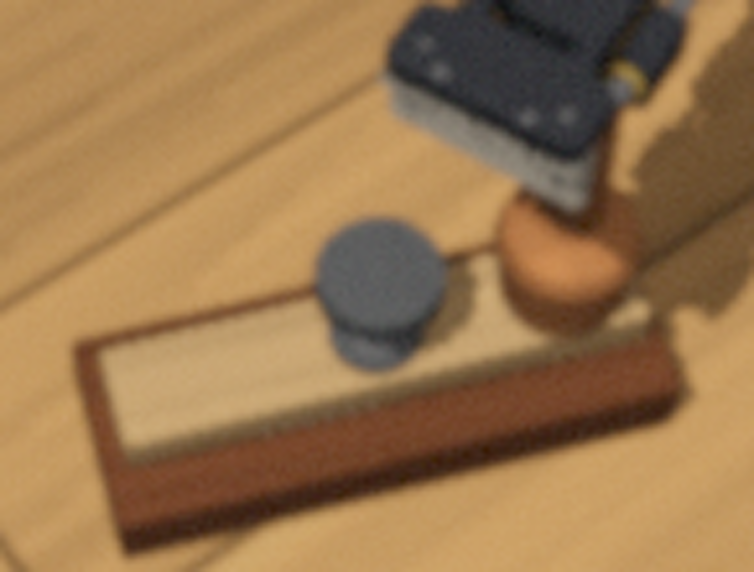

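send_rows:
  series:
    - [0,0,-2,0]
    - [0,0,-1,0]
    - [0,0,-1,0]

```text
clock: 15.52
position: [0.5781, 0.0605, 0.1412]
orientation: [-1.571, -0.0, -2.785]
force: [-0.7, 0.7, 0.5]
finger_gap: 0.0271
```

send_rows:
  series:
    - [0,0,-1,0]

```text
clock: 15.65
position: [0.5783, 0.0606, 0.1403]
orientation: [-1.571, 0.0, -2.785]
force: [-0.7, 0.4, 0.5]
finger_gap: 0.0274
```

send_rows:
  series:
    - [0,0,30,0]
    - [0,0,40,0]
    - [-8,-20,2,0]
    - [-16,-40,0,0]
    - [-16,-40,0,0]

```text
clock: 16.27
position: [0.5361, -0.0415, 0.2109]
orientation: [-1.571, -0.002, -2.785]
force: [0.1, -0.6, -3.4]
finger_gap: 0.0274
```

send_rows:
  series:
    - [-14,-38,0,0]
    - [0,0,0,0]

```text
clock: 16.52
position: [0.5211, -0.0819, 0.211]
orientation: [-1.57, -0.004, -2.791]
force: [-0.6, 0.4, -3.7]
finger_gap: 0.027
```

Run:
```python
from h import *
import pickle
p=env.capture("scene"); print(env.state()["position"],env.state()["force"])
pickle.dump(p,open("p6.pkl","wb"))
print(edges(p["image"]))
cv2.imwrite("pics/b6.png",cv2.resize(p["image"][150:260,265:410],None,fx=5.2,fy=5.2,interpolation=cv2.INTER_CUBIC))
```

```text
[ 0.52230112 -0.07977514  0.21120504] [ 0.16978762 -0.01955213 -3.01206572]
{294: [207.56], 298: [207.76], 302: [207.19], 306: [205.71], 374: [221.17, 227.3], 378: [220.5, 226.75], 382: [218.8, 225.0], 386: [223.8]}
```

View pics/b6.png

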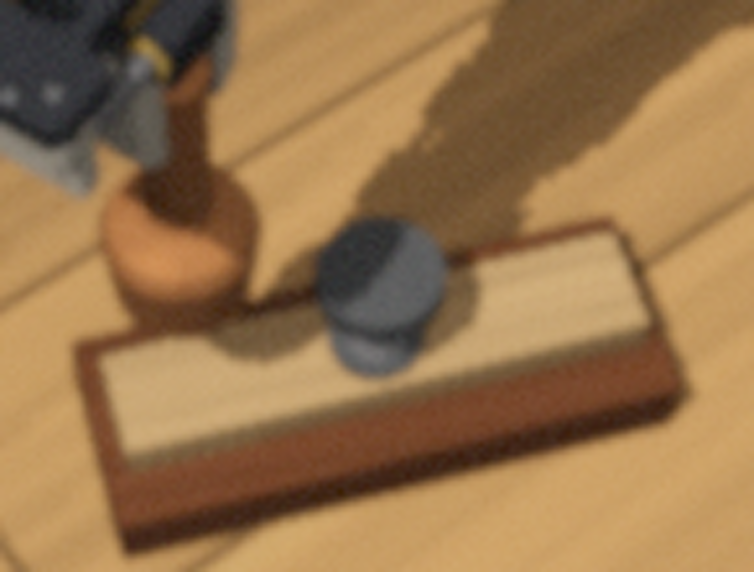

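send_rows:
  series:
    - [0,0,-25,0]
    - [0,0,-25,0]
    - [0,0,-5,0]
    - [0,0,-2,0]
    - [0,0,-2,0]

```text
clock: 17.2
position: [0.5246, -0.0773, 0.1539]
orientation: [-1.57, 0.001, -2.784]
force: [-1.1, 1.0, -2.0]
finger_gap: 0.0273
```

send_rows:
  series:
    - [0,0,-2,0]
    - [0,0,-2,0]

```text
clock: 17.45
position: [0.5243, -0.0775, 0.1496]
orientation: [-1.57, 0.001, -2.785]
force: [-0.7, -0.3, -3.5]
finger_gap: 0.0274
```

send_rows:
  series:
    - [0,0,-2,0]
    - [0,0,-2,0]

```text
clock: 17.7
position: [0.5241, -0.0775, 0.1452]
orientation: [-1.571, -0.0, -2.785]
force: [0.5, -0.1, -3.2]
finger_gap: 0.0275
```

send_rows:
  series:
    - [0,0,-1,0]
    - [0,0,-1,0]

```text
clock: 17.95
position: [0.5241, -0.0775, 0.1432]
orientation: [-1.571, -0.0, -2.785]
force: [-0.6, 0.2, -2.5]
finger_gap: 0.0275
```

send_rows:
  series:
    - [0,0,-1,0]
    - [0,0,-1,0]

```text
clock: 18.2
position: [0.5241, -0.0775, 0.1413]
orientation: [-1.571, -0.0, -2.785]
force: [0.4, -0.7, -2.3]
finger_gap: 0.0269
```

send_rows:
  series:
    - [0,0,-1,0]

```text
clock: 18.32
position: [0.5241, -0.0775, 0.1403]
orientation: [-1.571, 0.0, -2.785]
force: [-0.6, -0.2, -3.0]
finger_gap: 0.0271
```

send_rows:
  series:
    - [0,0,-1,0]

```text
clock: 18.45
position: [0.5244, -0.0774, 0.1396]
orientation: [-1.571, 0.001, -2.785]
force: [-1.3, 0.2, 8.8]
finger_gap: 0.0272
```

send_rows:
  series:
    - [0,0,-1,0]
    - [0,0,0,0]

```text
clock: 18.7
position: [0.5251, -0.0773, 0.1396]
orientation: [-1.57, 0.002, -2.785]
force: [-1.6, 1.2, 11.5]
finger_gap: 0.0273
```

Run:
```python
from h import *
import pickle
p=env.capture("scene"); print(env.state()["position"],env.state()["force"])
pickle.dump(p,open("p7.pkl","wb"))
print({c:edge(p["image"],c,60) for c in (298,302,306,374,378,382)})
cv2.imwrite("pics/b7.png",cv2.resize(p["image"][150:260,265:410],None,fx=5.2,fy=5.2,interpolation=cv2.INTER_CUBIC))
```

```text
[ 0.52510191 -0.07727934  0.13959123] [-2.22092882  0.87488723 10.8598827 ]
{298: [204.38], 302: [202.43, 227.94], 306: [227.44], 374: [229.32], 378: [228.34], 382: [227.34]}
```

View pics/b7.png

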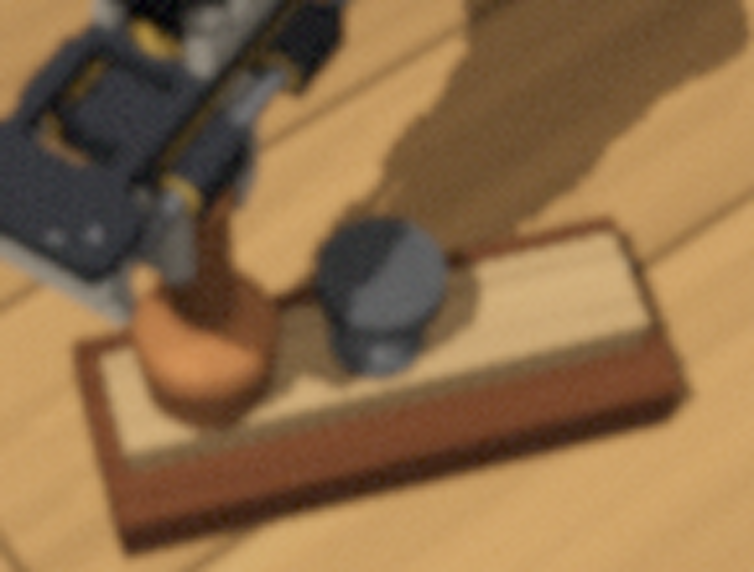

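Firm stop at b, with the face height at 55.0 mm: b is on the base. One check tap at a on the way back.

send_rows:
  series:
    - [0,0,34,0]
    - [0,0,38,0]
    - [8,20,2,0]
    - [16,40,0,0]
    - [16,40,0,0]

```text
clock: 19.38
position: [0.5645, 0.0233, 0.2125]
orientation: [-1.571, 0.0, -2.786]
force: [0.4, -0.1, -2.6]
finger_gap: 0.0276
```

send_rows:
  series:
    - [14,36,0,0]
    - [0,0,0,0]
    - [0,0,-25,0]
    - [0,0,-25,0]
    - [0,0,-10,0]

```text
clock: 20.0
position: [0.577, 0.0575, 0.151]
orientation: [-1.571, -0.003, -2.785]
force: [-0.3, -0.3, -1.7]
finger_gap: 0.0275
```

send_rows:
  series:
    - [0,0,0,0]

```text
clock: 20.12
position: [0.5777, 0.058, 0.152]
orientation: [-1.571, -0.001, -2.785]
force: [0.8, -0.6, -3.2]
finger_gap: 0.0275
```

send_rows:
  series:
    - [0,0,-5,0]
    - [0,0,-3,0]
    - [0,0,-2,0]
    - [0,0,-1,0]

```text
clock: 20.62
position: [0.5781, 0.0585, 0.1414]
orientation: [-1.571, 0.0, -2.785]
force: [0.1, 0.2, -2.9]
finger_gap: 0.0274
```

send_rows:
  series:
    - [0,0,-1,0]

```text
clock: 20.75
position: [0.5781, 0.0585, 0.1404]
orientation: [-1.571, 0.0, -2.785]
force: [0.3, -0.1, -3.4]
finger_gap: 0.0277
```

send_rows:
  series:
    - [0,0,-1,0]

```text
clock: 20.88
position: [0.5785, 0.0587, 0.1396]
orientation: [-1.571, 0.001, -2.785]
force: [-0.5, 1.1, 5.8]
finger_gap: 0.0274
```

Both ends now stop firmly at the same height (55 mm). I'll take the mallet back to its old spot.

send_rows:
  series:
    - [0,0,34,0]
    - [0,0,36,0]
    - [-10,20,0,0]
    - [-25,45,0,0]
    - [-25,45,0,0]

```text
clock: 21.5
position: [0.5175, 0.1693, 0.2094]
orientation: [-1.571, 0.0, -2.786]
force: [0.2, 0.9, -2.7]
finger_gap: 0.0272
```

send_rows:
  series:
    - [-25,45,0,0]
    - [-20,38,0,0]
    - [0,5,-20,0]
    - [0,0,-30,0]
    - [0,0,0,0]

```text
clock: 22.12
position: [0.4718, 0.2558, 0.1578]
orientation: [-1.57, -0.004, -2.784]
force: [-0.3, -0.2, -2.1]
finger_gap: 0.0275
```

send_rows:
  series:
    - [0,0,-25,0]
    - [0,0,-25,0]
    - [0,0,-12,0]
    - [0,0,-4,0]
    - [0,0,0,0]

```text
clock: 22.75
position: [0.4735, 0.2567, 0.0939]
orientation: [-1.571, 0.001, -2.785]
force: [-0.6, 0.4, -2.1]
finger_gap: 0.0274
```

send_rows:
  series:
    - [0,0,-2,0]
    - [0,0,-1,0]
    - [0,0,-1,0]

```text
clock: 23.12
position: [0.4732, 0.2565, 0.0895]
orientation: [-1.571, 0.0, -2.785]
force: [0.3, 0.4, -3.2]
finger_gap: 0.0272
```

send_rows:
  series:
    - [0,0,-1,0]
    - [0,0,-1,0]
    - [0,0,-1,0]
    - [0,0,-1,0]

```text
clock: 23.62
position: [0.4731, 0.2565, 0.0853]
orientation: [-1.571, -0.0, -2.785]
force: [-0.0, 0.1, -2.8]
finger_gap: 0.0272
```

send_rows:
  series:
    - [0,0,-0.5,0]
    - [0,0,-0.5,0]

```text
clock: 23.88
position: [0.4734, 0.2568, 0.0846]
orientation: [-1.571, 0.001, -2.785]
force: [-0.6, 0.9, 4.6]
finger_gap: 0.0273
```

Bench contact. Open gently, then rise.

send_rows:
  series:
    - [0,0,0,0]
    - [0,0,0,0]
    - [0,0,0,0]
    - [0,0,0,0]
  jaw: 60

```text
clock: 24.38
position: [0.4731, 0.2565, 0.0843]
orientation: [-1.571, -0.0, -2.785]
force: [0.2, -1.0, 0.1]
finger_gap: 0.0592
```

send_rows:
  series:
    - [0,0,15,0]
    - [0,0,30,0]
    - [0,0,40,0]
    - [0,0,40,0]
    - [0,0,20,0]

```text
clock: 25.0
position: [0.4737, 0.2569, 0.2327]
orientation: [-1.572, 0.003, -2.785]
force: [0.5, 0.0, -1.0]
finger_gap: 0.0603
```

send_rows:
  series:
    - [-20,50,10,0]
    - [-20,50,10,0]
    - [-10,50,10,0]
    - [0,50,0,0]
    - [0,0,0,0]

```text
clock: 25.62
position: [0.4213, 0.4605, 0.2601]
orientation: [-1.573, 0.0, -2.78]
force: [-0.5, -0.2, -0.3]
finger_gap: 0.0601
```

Run:
```python
from h import *
import pickle
st=env.state();print(st["position"],st["force"],st["finger_gap"],st["clock"])
P={n:env.capture(n) for n in("scene","top")};pickle.dump(P,open("p8.pkl","wb"))
for n in P: cv2.imwrite(f"pics/{n}8.png",P[n]["image"])
p=P["scene"];print(edges(p["image"]))
for n in P:
  print(n,[(d["box"],round(d["conf"],2)) for d in env.boxes_of(P[n],"mallet")], proj(P[n],[[.4734,.2568,.139],[.4734,.2568,0]]))
```

```text
[0.42134032 0.46051993 0.26007082] [-0.52078571 -0.19201183 -0.32560256] 0.060129316867112086 25.625
{294: [212.92], 298: [211.92], 302: [211.82], 306: [210.71, 238.0], 374: [219.81], 378: [218.72], 382: [218.44], 386: [216.95]}
scene [([361.8, 78.1, 385.1, 129.6], 0.77), ([393.2, 104.6, 419.5, 156.9], 0.67)] [[411.96988684 109.05987691]
 [402.93468977 148.02659445]]
top [([158.0, 198.4, 197.3, 226.0], 0.84), ([160.4, 254.4, 201.2, 283.6], 0.73)] [[165.9912809  205.37134675]
 [187.51266014 212.60489642]]
```

View pics/scene8.png

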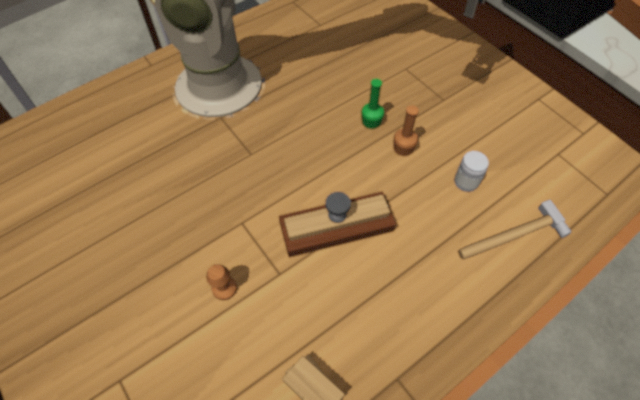

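View pics/top8.png

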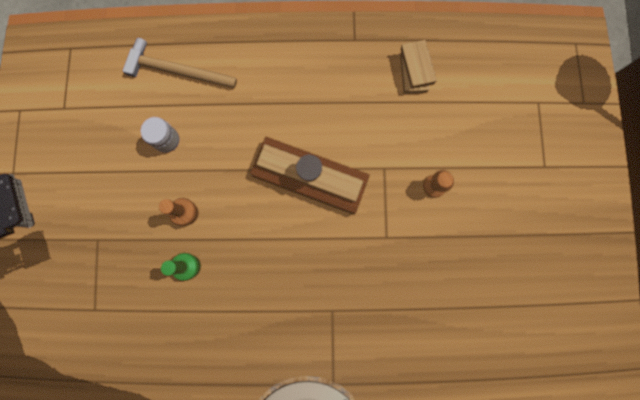

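The scene picture shows the mallet upright at (405,130) and the bar flat on its base at (338,215), with an even margin. In the top picture the mallet is at (182,211), about 0.28 m from the column, and the hand is clear at the left edge. The edge rows (306: 238.0, 378: 218.7) match the home height at both ends, so I'm handing in.

```bash
python3 -c "
from rig import env
print(env.close_job())"
```

```text
the job is handed in; nothing more can be done
None
```

The bar now lies flat on its base, and the mallet stands upright on the bench about 0.28 m from the column. I handed the job in at about 26 s of the 51 s allowed; no verdict is reported.

**What I did:** I gripped the brown mallet by its handle and tapped end a, then touched end b, tapped a again, then b and a once more as a check.

**Last checks:**
- **Bar height:** pressing on both ends gave a firm stop at the same height, about 55 mm, and the bar's edge in the final picture matches the home height at both ends.
- **Mallet and hand:** the final pictures show the mallet upright and the gripper empty and clear of everything.

**What did not go to plan or disagreed:**
- **First tap too long:** the force reading was unclear, so I drove end a down about 15 mm instead of a centimetre. The other end came down about 12 mm with it, contrary to the description. By the camera estimates the bar stayed within about 3 degrees of level.
- **Touching the lower end:** after that tap, b was already the lower end when I lowered the mallet onto it, and that touch moved it by 1 mm or so.
- **First camera estimate off:** my corner fit put the bar nearly level and read end a about 10 mm too low. I used the edge measurement and mallet contact instead.

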